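# Take a tube out of its slanting stand and hold it upright

### The job

Two slanting stands on the bench each hold a capped tube, and a bottle stands in the way of one of them. Lift the bottle away and stand it upright on the bench, at least 15 cm from where it stood, and let go of it; then draw the tube that it was blocking out of its stand, turn it upright with the cap on top, and finish while still holding it like that in the gripper, still, with its foot about 20 cm above the bench and clear of everything else. Do not tip the bottle over, and leave the other tube and the round dish as they are.

Things in the scene. Friction and masses are not known exactly. Their poses are not given: they have to be found in the camera images.
- stand: Grey and aluminium stand, fixed to the bench, with the tube to draw out: foot 110 x 76 x 8 mm, 66 mm over its cheeks in y, 84 mm tall. A 18.2 mm square bore at y = 0 leans 40 deg from vertical, upper end to the stand's -x (to the robot). The upper guide plate ends 55 mm along the tube from its foot: draw the tube 55 mm along its axis to free it. Origin: centre of the foot's underside, z up.
- tube: The tube to draw out, in the blocked stand: centrifuge tube with screw cap, 120 mm long, 20 g; body 16.4 mm, cap 20 mm across and 12 mm long. Origin: its foot; z axis along the tube to the cap. In the stand it leans 40 to 43 deg, foot 29 mm, cap end about 120 mm above the bench, 65 mm stick out above the guide plate. Its turn about its own axis means nothing.
- tube_cap (a point): Middle of the cap of the tube to draw out: on its axis, 114 mm from its foot.
- other_tube: The other tube, of the same form, in an identical stand beside the first, on its left or right (12 to 36 cm). It is to stay there. Origin: its foot; z axis towards its cap.
- bottle: Round capped bottle, 69 mm across, 142 mm tall, 0.2 to 0.35 kg, standing in front of the tube's cap, about 20 mm from it. Its cap is 42 mm across, from 120 to 142 mm up; the body is straight to 96 mm. Origin: centre of its underside, z up. At its distance from the robot the bench is free for it out to 0.30 m left and right of straight ahead.
- dish: Round culture dish with lid, 57 mm across, 14 mm tall, lying on the left of the bench; not needed. Origin: centre of its underside.
Not all that is in view belongs to the job. What is shaped like the tube but green is not meant.

How it is judged (in metres and radians):
On the way, in this order (a step that is already met when the one before it is completed fails the run):
1. the bottle stands upright on the bench, let go, 14 cm or more from where it stood, while the tube is still in its stand (distance of bottle from where it was at the start of the episode above 0.14 m and height (world z) of bottle below 0.004 m and angle between bottle's own z axis and vertical below 0.08 rad and linear speed of bottle below 0.02 m/s and contact force between bottle and the fingers below 0.05 N and distance of tube from where it was at the start of the episode below 0.015 m), for 0.2 s.
2. the tube is drawn clear of its stand, held by the fingers (distance of tube from where it was at the start of the episode above 0.055 m and height (world z) of tube above 0.07 m and contact force between tube and the fingers above 0.3 N), for 0.1 s.
At the end, for the whole second after the job is handed in: The tube is held still by the fingers alone, upright with the cap on top within 15 degrees, its foot 15 to 30 cm above the bench; the bottle stands upright on the bench, let go, at least 14 cm from where it stood; the other tube is in its stand (height (world z) of tube between 0.15 and 0.3 m and angle between tube's own z axis and vertical below 0.26 rad and linear speed of tube below 0.03 m/s and contact force between tube and the fingers above 0.5 N and contact force between tube and stand below 0.05 N and contact force between tube and bottle below 0.05 N and contact force between tube and other_tube below 0.05 N and distance of bottle from where it was at the start of the episode above 0.14 m and height (world z) of bottle below 0.004 m and angle between bottle's own z axis and vertical below 0.08 rad and linear speed of bottle below 0.02 m/s and contact force between bottle and the fingers below 0.05 N and distance of other_tube from where it was at the start of the episode below 0.015 m); the arm keeps its last pose, push and grip.
It fails at once if the bottle is tipped over (angle between bottle's own z axis and vertical above 0.7 rad).
It fails at once if the other tube is pulled out or pushed about (distance of other_tube from where it was at the start of the episode above 0.02 m).
It fails at once if the dish is pushed away (distance of dish from where it was at the start of the episode above 0.03 m).
It also fails if it takes over 58 s, if anything falls off the work surface, if the arm or the gripper's body presses on something with over 40 N, if the wrist force passes 120 N, or if a joint passes its speed limit or range.

### The arm

A 6-joint arm with a two-finger parallel gripper is mounted at the origin on a cart in front of the work surface, level with it; the furniture and walls round the work are solid. World frame = base frame: x ahead of the robot, y to its left, z up, the work surface at z = 0. Lengths are in mm, angles in rad, forces in N, time in s.
With the tool pointing down it reaches from about 300 to 775 mm from the base axis. Payload 14.6 kg.
Tool frame: the origin (TCP) lies at the very end of the fingers, on their centre line; the grasp point (between the pads) lies 19 mm behind it; z points along the fingers, y is the line along which they close (so a half turn about z gives the same grasp; the last joint's range is limited). The gripper opens to 94 mm and grips with 3 to 60 N. Pads are 16 mm wide; open, the fingers measure 119 mm over their backs; the gripper's body (75 mm by 177 mm) begins 78 mm behind the grasp point.
Start: joints at [-1.195, 0.3, 1.521, -0, 1.321, -0.067], TCP at [235.651, -496.949, 205.446] pointing down, gripper open.
Joint ranges: [-3.03, 3.03], [-0.79, 2.21], [0.23, 2.52], [-1.04, 4.18], [0, 3.07], [-2.55, 2.55]. Speed limits (rad/s): [2.22, 2.22, 2.57, 3.14, 3.14, 3.14].

### API

Orientations are given as [roll, pitch, yaw] about the fixed x, y, z axes, in that order (R = Rz(yaw) Ry(pitch) Rx(roll)).
In Python, from cell import manip gives the robot as it stands.
- The arm moves only by the tool servo_tool, never from a script. Its argument "motion" is a list that holds one entry, the list of rows, each a list of 7 numbers: the shift along the world's x, y, z as a fraction of full scale, then the turn, a rotation vector about the world's x, y, z as a fraction of full scale, then the closure, from 0 (fully open) to 1 (shut). In form: [[[x, y, z, rx, ry, rz, gripper], ...]]. A call has 1 to 10 rows; each row is the pose to reach, as a shift and turn from the pose commanded when the call began, turning the shorter way round; what a row does not reach only later rows make up. Full scale, the value 1, is 0.5 m for a shift and pi rad for a turn. A row lasts 1/10 s, in which the tool goes at most 50 mm and 8.59 degrees, less where a joint would pass 70% of its speed; a pose out of reach is approached as far as the arm can. A call with a number of a shift or a turn outside -1 to 1 is refused whole. A call with a gripper value outside its range is refused whole. The fingers move at their own pace and stop on an object; "newtons" is the grip in N (left out, the last holds). Time passes only in rows, so rows that repeat a pose let the fingers close. It gives the time, the measured TCP pose, the force, the opening and the grip force at its end, in the units of the state.
- manip.read_state(): the state, without advancing time (a new reading comes with each control period).
- manip.camera(name): name is "side" or "top" or "wrist"; returns a dict with "frame" (384x512x3 uint8, red, green, blue), "range_z" (384x512 float32, mm along the optical axis (not along the pixel's ray), 0 where there is no reading), "vfov" (degrees; the focal length in pixels is half the picture's height over the tangent of half this angle, whatever the lens; pixels are square), "cx", "cy" (the principal point, pixels), "cam_to_world" (4x4, takes a point from camera to world coordinates). Camera axes: x right, y down, z forward; pixel columns grow to the right and rows downward; lengths in mm; the calibration is good to about 2 mm. A picture is of the moment at which its call begins.
- manip.sign_off(): hands the job in; it is judged then, once.
The state is a dict: "clock": time; "joints": joint angles; "qd": joint speeds; "effort": joint torques, N m; "eef_pos": TCP position; "eef_rot": TCP orientation; "wrist_force": force on the tool from outside, world axes, zero at the start; "moment": the same for the moment, N m; "finger_gap": finger opening in mm; "finger_force": force on a finger pad.
Only numpy, scipy, OpenCV 4.12 (cv2) and the standard library are available. Lean on these libraries where they do the work, as an engineer would, in place of code of your own. Each camera call takes 0.05 s, during which the arm holds its last target. There are 200 camera calls.

## Working session

There is one attempt and no reset: what is moved stays moved. The work goes in short steps, Python scripts to look and compute and a tool call to move; the robot and the scene stay as the last step left them, time stands still between calls to the robot, and variables do not carry over. Pictures are saved under pics/ and viewed, at most 10 in all, crops included, and the job is handed in when it is done.

Besides the shell and the picture viewer there is one more tool, called after "Call:" as a command line: name --argument value ..., lists and objects as JSON in quotes. servo_tool: Moves the arm, as the interface text tells. Its arguments: {"type":"object","properties":{"motion":{"type":"array"},"newtons":{"type":"number"}},"required":["motion"]}

```bash
mkdir -p pics
cat > h.py <<'E'
import numpy as np, cv2
from cell import manip
def cam(n):
    c=manip.camera(n); z=c["range_z"]; h,w=z.shape
    f=h/2/np.tan(np.radians(c["vfov"])/2)
    u,v=np.meshgrid(np.arange(w),np.arange(h))
    P=np.stack([(u-c["cx"])/f*z,(v-c["cy"])/f*z,z],-1)
    T=np.array(c["cam_to_world"]); W=P@T[:3,:3].T+T[:3,3]
    W[z==0]=np.nan
    return c["frame"],W,T
def save(n,img): cv2.imwrite("pics/"+n,img[...,::-1])
E
python3 - <<'E'
from h import *
a,W,T=cam("top"); print(T.round(2))
b,W2,T2=cam("side"); print(T2.round(2))
np.savez("s0.npz",a=a,W=W,b=b,W2=W2)
save("top0.png",a);save("side0.png",b)
print(manip.read_state())
E
```

```text
[[ 2.00000e-02 -1.00000e+00  8.00000e-02  4.44830e+02]
 [-1.00000e+00 -1.00000e-02  1.00000e-02  1.41420e+02]
 [-1.00000e-02 -8.00000e-02 -1.00000e+00  1.30399e+03]
 [ 0.00000e+00  0.00000e+00  0.00000e+00  1.00000e+00]]
[[-8.6000e-01 -2.1000e-01  4.6000e-01  1.3611e+02]
 [-5.1000e-01  3.2000e-01 -8.0000e-01  8.6368e+02]
 [ 2.0000e-02 -9.2000e-01 -3.9000e-01  4.3171e+02]
 [ 0.0000e+00  0.0000e+00  0.0000e+00  1.0000e+00]]
{'clock': 0.1, 'joints': array([-1.19459623e+00,  3.00410274e-01,  1.52152760e+00, -2.67169731e-06,
        1.32070118e+00, -6.65937258e-02]), 'qd': array([-2.11219262e-03, -1.71817858e-03, -1.20320007e-03,  6.86544727e-04,
       -5.73801563e-04, -8.55836867e-05]), 'effort': array([ 3.74601932e-04, -5.32645869e+01, -3.53286231e+01,  7.09388056e-02,
        2.35343393e-02, -5.67116581e-05]), 'eef_pos': array([ 235.56747762, -496.73328906,  204.94232101]), 'eef_rot': array([-3.14054841e+00, -6.70495243e-05,  4.42794452e-01]), 'wrist_force': array([-0.17217899,  0.06324785, -0.50360904]), 'moment': array([ 0.00485435, -0.01652555,  0.02744529]), 'finger_force': 0.0, 'finger_gap': 93.83421146597875}
```

View pics/top0.png

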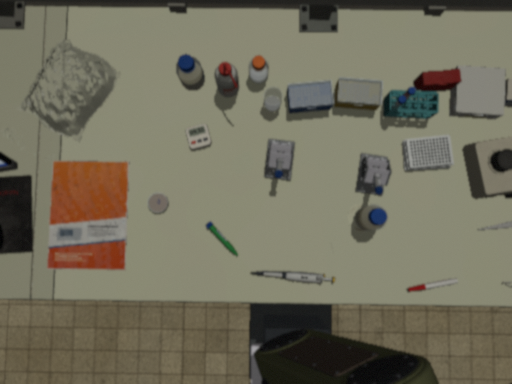

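View pics/side0.png

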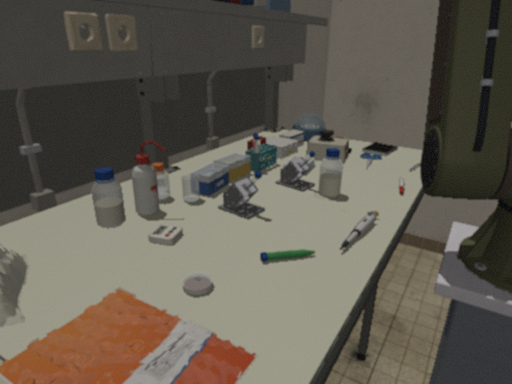

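The top view shows the blocked stand at about (374,172), its blue tube cap at (375,188) and the bottle cap at (377,216). The other stand is at (280,155), the dish at (158,203), and the green pen is a decoy. The side view agrees: bottle at (331,175), blocked stand at (297,172).

Run:
```python
from h import *
d=np.load("s0.npz");a,W,b,W2=d["a"],d["W"],d["b"],d["W2"]
def blobs(img,W,tag):
    h=cv2.cvtColor(img,cv2.COLOR_RGB2HSV)
    m=cv2.inRange(h,(105,120,40),(130,255,255))
    n,l,s,c=cv2.connectedComponentsWithStats(m)
    for i in range(1,n):
        if s[i,4]>15:
            p=W[l==i]; print(tag,c[i].round(0),s[i,4],np.nanmedian(p,0).round(1),np.nanmin(p,0).round(0),np.nanmax(p,0).round(0))
blobs(a,W,"top");blobs(b,W2,"side")
def pts(lo,hi):
    P=np.vstack([W.reshape(-1,3),W2.reshape(-1,3)]); return P[((P>lo)&(P<hi)).all(1)]
def rep(n,lo,hi):
    p=pts(lo,hi); 
    if len(p): print(n,len(p),np.percentile(p,3,0).round(1),np.percentile(p,97,0).round(1),p.mean(0).round(1))
# bench check
for n,V in(("top",W),("side",W2)):
    p=V.reshape(-1,3);p=p[(p[:,0]>250)&(p[:,0]<500)&(abs(p[:,1])<300)];print(n,"bench z",np.nanmedian(p[:,2]))
# bottle in each view
for n,V in(("top",W),("side",W2)):
    p=V.reshape(-1,3);s=p[(p[:,0]>290)&(p[:,0]<430)&(p[:,1]>-260)&(p[:,1]<-90)]
    for z0,z1 in((15,90),(100,118),(137,160)):
        q=s[(s[:,2]>z0)&(s[:,2]<z1)]
        if len(q)>5: print(n,z0,len(q),np.percentile(q,2,0).round(0),np.percentile(q,98,0).round(0),q.mean(0).round(1))
```

```text
top [186.  63.] 195 [879.6 333.7 142.1] [862. 316. 125.] [900. 352. 150.]
top [411.  91.] 36 [ 820.7 -241.2  125.9] [ 813. -251.  121.] [ 830. -233.  131.]
top [402.  99.] 51 [ 799.1 -217.5  125.3] [ 789. -244.   73.] [ 823. -208.  132.]
top [278. 173.] 39 [604.3  96.1 120.1] [597.  86. 112.] [611. 104. 127.]
top [378. 190.] 39 [ 565.6 -156.6  120.4] [ 558. -164.  114.] [ 574. -149.  127.]
top [377. 216.] 202 [ 498.5 -148.6  142.5] [ 481. -169.  126.] [ 516. -131.  148.]
side [244.   2.] 17 [ 850.9 -222.4  540.3] [ 848. -236.  535.] [ 854. -202.  545.]
side [256. 136.] 16 [ 801.2 -215.6  124.4] [ 792. -243.  120.] [ 820. -205.  128.]
side [333. 152.] 89 [ 492.4 -137.8  136.4] [ 479. -156.  125.] [ 510. -129.  144.]
side [103. 173.] 207 [874.2 341.2 137.6] [863. 317. 122.] [902. 355. 143.]
side [258. 174.] 28 [601.7  99.3 118.3] [595.  88. 113.] [607. 104. 124.]
side [211. 185.] 193 [800.4  59.8  24.8] [790. -45.   4.] [823.  66.  41.]
side [264. 257.] 35 [470.1 284.2  15.4] [465. 277.   6.] [477. 289.  21.]
top bench z 0.9175902214872167
side bench z -0.042714205255379056
```

Run:
```python
from h import *
d=np.load("s0.npz");a,W,b,W2=d["a"],d["W"],d["b"],d["W2"]
for n,cx,cy in(("blocked",610,-150),("other",645,96)):
    m=(np.abs(W[...,0]-cx)<75)&(np.abs(W[...,1]-cy)<60)&(W[...,2]>4)&(W[...,0]>575 if n=="blocked" else W[...,0]>612)
    M=cv2.morphologyEx(m.astype(np.uint8),cv2.MORPH_OPEN,np.ones((3,3)))>0
    p=W[M]; r=cv2.minAreaRect(p[:,:2].astype(np.float32)); print(n,len(p),r,p.max(0),p.min(0))
    q=p[p[:,2]<25]; print(" foot",len(q),cv2.minAreaRect(q[:,:2].astype(np.float32)))
    q=p[p[:,2]>60]; print(" high",len(q),cv2.minAreaRect(q[:,:2].astype(np.float32)),q.mean(0))
save("crop0.png",cv2.resize(a[130:240,250:410],None,fx=5,fy=5,interpolation=cv2.INTER_CUBIC))
```

```text
blocked 1032 ((623.347900390625, -165.8824462890625), (74.55897521972656, 106.12506866455078), 81.53202819824219) [ 677.43482654 -123.98683765  115.72576623] [ 575.76371385 -209.82896667    4.20005941]
 foot 314 ((623.347900390625, -165.8824462890625), (74.55897521972656, 106.12506866455078), 81.53202819824219)
 high 416 ((610.9254150390625, -165.4539794921875), (69.6922836303711, 71.01411437988281), 81.19097137451172) [ 609.20668075 -163.78662521   77.93705304]
other 898 ((661.7857666015625, 89.174072265625), (75.77749633789062, 103.476318359375), 84.22370147705078) [716.14716657 128.41418361 118.99762267] [612.81938357  48.10339455   4.09439787]
 foot 258 ((661.7857666015625, 89.174072265625), (75.77749633789062, 103.476318359375), 84.22370147705078)
 high 392 ((647.75537109375, 90.76075744628906), (68.82755279541016, 70.12293243408203), 85.30355834960938) [645.88931811  90.97265921  78.14827841]
```

View pics/crop0.png

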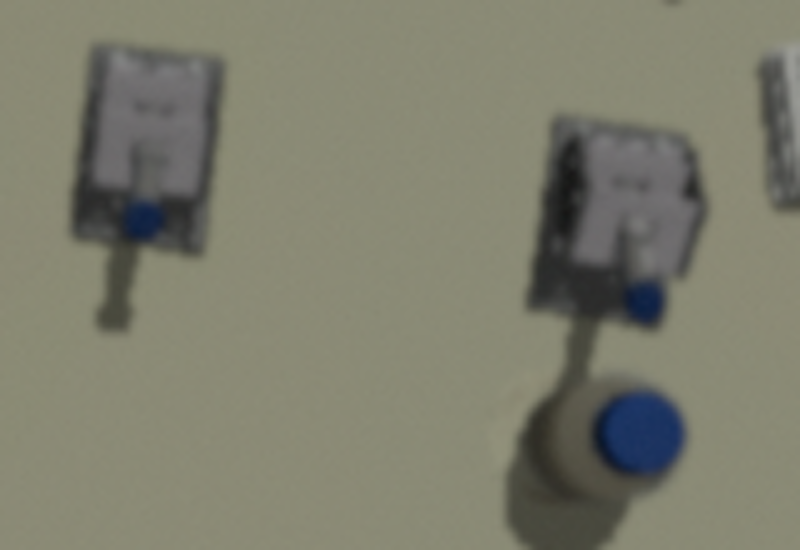

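The stand's yaw is about -8.5° (x axis (0.989,-0.148)), its centre (623,-166), the cap (566,-157) and the bottle (499,-149). These agree with each other and with the given sizes. Moving above the bottle.

Call:
servo_tool --motion '[[[0.527,0.695,0.02,0,0,-0.188,0],[0.527,0.695,0.02,0,0,-0.188,0],[0.527,0.695,0.02,0,0,-0.188,0],[0.527,0.695,0.02,0,0,-0.188,0],[0.527,0.695,0.02,0,0,-0.188,0],[0.527,0.695,0.02,0,0,-0.188,0],[0.527,0.695,0.02,0,0,-0.188,0],[0.527,0.695,0.02,0,0,-0.188,0],[0.527,0.695,0.02,0,0,-0.188,0],[0.527,0.695,0.02,0,0,-0.188,0]]]' --newtons 20

```text
clock: 1.1
eef_pos: [501.2, -145.4, 215.1]
eef_rot: [-3.141, 0.0, -0.143]
wrist_force: [0.3, -0.7, -1.1]
finger_gap: 94.1
finger_force: 0.0
```

Call:
servo_tool --motion '[[[0,0,0,0,0,0,0],[0,0,0,0,0,0,0],[0,0,0,0,0,0,0]]]'

```text
clock: 1.4
eef_pos: [498.5, -150.6, 215.4]
eef_rot: [3.141, 0.0, -0.15]
wrist_force: [-0.1, 0.3, 0.9]
finger_gap: 93.8
finger_force: 0.0
```

Run:
```python
from h import *
a,W,T=cam("wrist"); save("w1.png",a); print(T.round(2)); s=manip.read_state(); print(s["eef_pos"],s["eef_rot"])
h=cv2.cvtColor(a,cv2.COLOR_RGB2HSV);m=cv2.inRange(h,(105,120,40),(130,255,255))
n,l,st,c=cv2.connectedComponentsWithStats(m)
for i in range(1,n):
    if st[i,4]>30:
        p=W[l==i];print(c[i].round(0),st[i,4],np.nanmedian(p,0),np.nanpercentile(p,2,0).round(1),np.nanpercentile(p,98,0).round(1))
```

```text
[[-1.5000e-01 -9.5000e-01 -2.6000e-01  5.7413e+02]
 [-9.9000e-01  1.4000e-01  4.0000e-02 -1.6121e+02]
 [-0.0000e+00  2.6000e-01 -9.7000e-01  3.9339e+02]
 [ 0.0000e+00  0.0000e+00  0.0000e+00  1.0000e+00]]
[ 498.59271969 -150.51629268  215.47332555] [ 3.14152775e+00  5.11279352e-05 -1.49604624e-01]
[254. 119.] 319 [ 568.0643895  -159.42707789  118.69198499] [ 558.9 -167.9  113.2] [ 576.  -151.4  123.1]
[257. 191.] 1496 [ 503.31470142 -152.67525229  140.40722479] [ 483.6 -170.2  119.8] [ 519.8 -135.1  141.9]
```

View pics/w1.png

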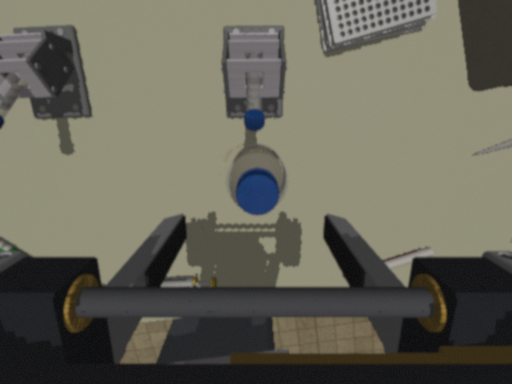

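The wrist view shows the bottle cap at (257,191) between the open fingers and the tube cap at (254,119), in line. I'll go down around the body at z 66 and grip.

Call:
servo_tool --motion '[[[0.003,-0.003,-0.1,0,0,0,0],[0.003,-0.003,-0.18,0,0,0,0],[0.003,-0.003,-0.25,0,0,0,0],[0.003,-0.003,-0.299,0,0,0,0],[0.003,-0.003,-0.299,0,0,0,0],[0.003,-0.003,-0.299,0,0,0,0.0],[0.003,-0.003,-0.299,0,0,0,0.4],[0.003,-0.003,-0.299,0,0,0,0.7],[0.003,-0.003,-0.299,0,0,0,1],[0.003,-0.003,-0.299,0,0,0,1]]]' --newtons 25

```text
clock: 2.45
eef_pos: [501.1, -151.3, 66.8]
eef_rot: [3.141, -0.001, -0.148]
wrist_force: [-1.0, -2.2, 5.0]
finger_gap: 68.5
finger_force: 25.0
```

Call:
servo_tool --motion '[[[0,0,0,0,0,0,1],[0,0,0,0,0,0,1],[0,0,0.02,0,0,0,1],[0,0,0.04,0,0,0,1],[0,0,0.06,0,0,0,1],[0,0,0.06,0,0,0,1]]]'

```text
clock: 3.05
eef_pos: [501.3, -151.1, 97.7]
eef_rot: [3.141, -0.002, -0.148]
wrist_force: [-0.3, -0.0, -3.6]
finger_gap: 68.6
finger_force: 25.0
```

Call:
servo_tool --motion '[[[-0.02,0.02,0.02,0,0,0,1],[-0.04,0.06,0.02,0,0,0,1],[-0.04,0.11,0.02,0,0,0,1],[-0.04,0.17,0.02,0,0,0,1],[-0.04,0.23,0.02,0,0,0,1],[-0.04,0.29,0.02,0,0,0,1],[-0.04,0.34,0.02,0,0,0,1],[-0.04,0.37,0.02,0,0,0,1],[-0.04,0.38,0.02,0,0,0,1],[-0.04,0.38,0.02,0,0,0,1]]]'

```text
clock: 4.05
eef_pos: [480.6, 39.3, 105.9]
eef_rot: [3.142, 0.0, -0.147]
wrist_force: [-0.1, -0.3, -2.8]
finger_gap: 68.9
finger_force: 25.0
```

Call:
servo_tool --motion '[[[0,0,-0.03,0,0,0,1],[0,0,-0.05,0,0,0,1],[0,0,-0.065,0,0,0,1],[0,0,-0.073,0,0,0,1],[0,0,-0.077,0,0,0,1],[0,0,-0.077,0,0,0,1]]]'

```text
clock: 4.65
eef_pos: [480.7, 38.9, 67.4]
eef_rot: [3.142, 0.0, -0.148]
wrist_force: [0.8, 0.6, -2.4]
finger_gap: 68.2
finger_force: 25.0
```

Call:
servo_tool --motion '[[[0,0,-0.0015,0,0,0,1],[0,0,-0.0015,0,0,0,1],[0,0,-0.0015,0,0,0,1]]]'

```text
clock: 4.95
eef_pos: [480.8, 39.1, 66.9]
eef_rot: [-3.142, -0.0, -0.148]
wrist_force: [0.6, -0.8, -2.9]
finger_gap: 68.6
finger_force: 25.0
```

Call:
servo_tool --motion '[[[0,0,-0.0015,0,0,0,1],[0,0,-0.0015,0,0,0,1],[0,0,-0.003,0,0,0,1],[0,0,-0.003,0,0,0,1]]]'

```text
clock: 5.35
eef_pos: [481.2, 38.9, 66.7]
eef_rot: [-3.142, -0.001, -0.148]
wrist_force: [-7.1, -1.6, 16.2]
finger_gap: 69.0
finger_force: 25.0
```

Contact with the bench (16 N up), so the bottle is seated. Releasing it and rising.

Call:
servo_tool --motion '[[[0,0,0.002,0,0,0,1],[0,0,0.002,0,0,0,0.2],[0,0,0.002,0,0,0,0],[0,0,0.002,0,0,0,0],[0,0,0.002,0,0,0,0],[0,0,0.002,0,0,0,0],[0,0,0.002,0,0,0,0]]]'

```text
clock: 6.05
eef_pos: [480.7, 39.1, 66.2]
eef_rot: [3.142, 0.0, -0.148]
wrist_force: [-0.8, 0.2, -0.3]
finger_gap: 93.7
finger_force: 0.0
```

Call:
servo_tool --motion '[[[0,0,0.05,0,0,0,0],[0,0,0.15,0,0,0,0],[0,0,0.25,0,0,0,0],[0,0,0.35,0,0,0,0],[0,0,0.4,0,0,0,0],[-0.1,-0.1,0.4,0,0,0,0],[-0.1,-0.2,0.4,0,0,0,0],[-0.1,-0.3,0.4,0,0,0,0],[-0.1,-0.38,0.4,0,0,0,0],[-0.1,-0.38,0.4,0,0,0,0]]]'

```text
clock: 7.05
eef_pos: [430.0, -154.9, 266.1]
eef_rot: [3.141, 0.0, -0.152]
wrist_force: [0.6, -0.0, -0.4]
finger_gap: 94.2
finger_force: 0.0
```

Call:
servo_tool --motion '[[[0,0,0,-0.0337,-0.2253,0,0],[0,0,0,-0.0337,-0.2253,0,0],[0,0,0,-0.0337,-0.2253,0,0],[0,0,0,-0.0337,-0.2253,0,0],[0,0,0,-0.0337,-0.2253,0,0],[0.16,0.01,-0.17,-0.0337,-0.2253,0,0.5],[0.16,0.01,-0.17,-0.0337,-0.2253,0,0.5],[0.16,0.01,-0.17,-0.0337,-0.2253,0,0.5],[0.16,0.01,-0.17,-0.0337,-0.2253,0,0.5],[0.16,0.01,-0.17,-0.0337,-0.2253,0,0.5]]]'

```text
clock: 8.05
eef_pos: [510.5, -145.4, 181.5]
eef_rot: [-3.142, -0.715, -0.147]
wrist_force: [-0.2, 0.6, 0.1]
finger_gap: 57.1
finger_force: 0.0
```

Run:
```python
from h import *
from scipy.spatial.transform import Rotation as R
s=manip.read_state(); print(s["eef_pos"].round(1),s["eef_rot"].round(3),s["finger_gap"]); print(R.from_euler("xyz",s["eef_rot"]).as_matrix().round(3))
for nm in("wrist","top","side"):
    a,W,T=cam(nm)
    if nm=="wrist": save("w2.png",a)
    h=cv2.cvtColor(a,cv2.COLOR_RGB2HSV);m=cv2.inRange(h,(105,120,40),(130,255,255))
    n,l,st,c=cv2.connectedComponentsWithStats(m)
    for i in range(1,n):
        if st[i,4]>15:
            p=W[l==i];q=np.nanmedian(p,0)
            if q[0]<620: print(nm,c[i].round(0),st[i,4],q.round(1),np.nanpercentile(p,2,0).round(1),np.nanpercentile(p,98,0).round(1))
```

```text
[ 510.5 -145.4  181.5] [-3.142 -0.715 -0.147] 57.13029083743731
[[ 0.747 -0.147  0.649]
 [-0.111 -0.989 -0.096]
 [ 0.656 -0.    -0.755]]
wrist [  6. 192.] 210 [602.6  87.6 116.3] [595.4  84.8 109.4] [610.4  93.4 122.3]
wrist [261. 193.] 291 [ 564.  -158.8  118.2] [ 557.5 -166.9  111.7] [ 572.4 -151.   123.1]
top [278. 174.] 38 [603.5  96.2 120.9] [597.5  87.9 114.5] [610.  103.8 124.6]
top [378. 190.] 37 [ 565.5 -157.5  120.7] [ 558.2 -163.5  113.7] [ 572.9 -150.1  127.5]
top [300. 223.] 189 [478.5  41.4 142.4] [461.5  24.1 138. ] [495.8  58.6 146.8]
side [312. 171.] 144 [473.8  53.5 137.1] [459.8  31.8 124.9] [491.6  59.6 143.1]
side [258. 174.] 29 [602.   97.7 117.8] [595.8  87.6 113.2] [606.6 103.3 123.7]
side [264. 257.] 35 [470.5 284.6  15.4] [465.9 278.8   8. ] [475.7 288.7  20.7]
```

View pics/w2.png

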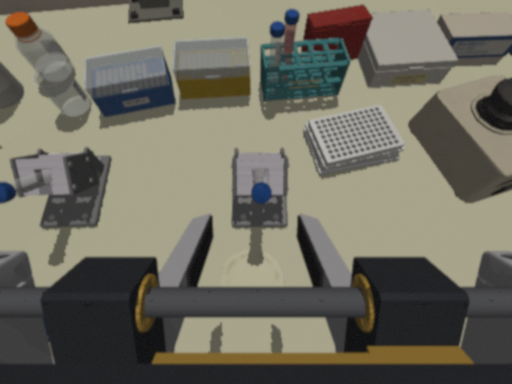

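The bottle stands upright at (478,41), and the tube cap is at (261,193), centred between the fingers. I'll let the arm settle before the approach.

Call:
servo_tool --motion '[[[0,0,0,0,0,0,0.5],[0,0,0,0,0,0,0.5]]]'

```text
clock: 8.4
eef_pos: [510.6, -146.2, 182.0]
eef_rot: [3.141, -0.717, -0.148]
wrist_force: [0.4, -0.6, -0.2]
finger_gap: 47.1
finger_force: 0.0
```

Call:
servo_tool --motion '[[[0,-0.008,0,0,0,0,0.5],[0,-0.008,0,0,0,0,0.5],[0.05,-0.016,-0.06,0,0,0,0.5],[0.1,-0.023,-0.118,0,0,0,0.5],[0.142,-0.029,-0.168,0,0,0,0.5],[0.142,-0.029,-0.168,0,0,0,0.5],[0.142,-0.029,-0.168,0,0,0,0.5]]]'

```text
clock: 9.1
eef_pos: [581.3, -160.3, 96.9]
eef_rot: [-3.141, -0.714, -0.148]
wrist_force: [-0.4, -0.7, 0.6]
finger_gap: 47.0
finger_force: 0.0
```

Run:
```python
from h import *
a,W,T=cam("wrist"); save("w3.png",a); s=manip.read_state(); print(s["eef_pos"].round(1))
h=cv2.cvtColor(a,cv2.COLOR_RGB2HSV);m=cv2.inRange(h,(105,120,40),(130,255,255))
n,l,st,c=cv2.connectedComponentsWithStats(m)
for i in range(1,n):
    if st[i,4]>30: p=W[l==i];print(c[i].round(0),st[i,4],np.nanmedian(p,0).round(1))
```

```text
[ 581.4 -160.5   98. ]
[281.   2.] 78 [ 792.  -216.   116.8]
[97. 93.] 2137 [799.6  -2.5  24.3]
[258. 242.] 923 [ 564.9 -159.1  118.2]
```

View pics/w3.png

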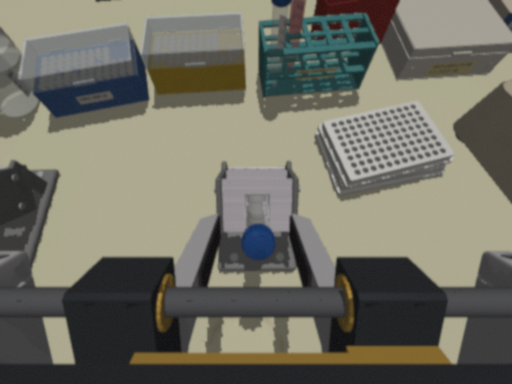

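The cap at (258,242) lies centred between the fingers. Closing on it.

Call:
servo_tool --motion '[[[0,0,0,0,0,0,0.7],[0,0,0,0,0,0,0.8],[0,0,0,0,0,0,1],[0,0,0,0,0,0,1],[0,0,0,0,0,0,1],[0,0,0,0,0,0,1]]]' --newtons 20

```text
clock: 9.75
eef_pos: [581.7, -160.6, 97.6]
eef_rot: [3.141, -0.716, -0.148]
wrist_force: [-5.7, -0.6, 6.3]
finger_gap: 18.8
finger_force: 20.0
```

Call:
servo_tool --motion '[[[-0.013,0.002,0.015,0,0,0,1],[-0.026,0.004,0.03,0,0,0,1],[-0.039,0.006,0.045,0,0,0,1],[-0.052,0.008,0.06,0,0,0,1],[-0.065,0.01,0.076,0,0,0,1],[-0.078,0.012,0.091,0,0,0,1],[-0.091,0.014,0.106,0,0,0,1],[-0.104,0.016,0.121,0,0,0,1],[-0.117,0.017,0.136,0,0,0,1],[-0.13,0.019,0.151,0,0,0,1]]]'

```text
clock: 10.75
eef_pos: [516.1, -150.9, 173.3]
eef_rot: [3.141, -0.716, -0.148]
wrist_force: [-1.0, -0.0, -0.2]
finger_gap: 18.7
finger_force: 20.0
```

Run:
```python
from h import *
a,W,T=cam("side"); s=manip.read_state(); print(s["eef_pos"].round(1),s["finger_gap"],s["finger_force"],s["wrist_force"])
save("s4.png",cv2.resize(a[80:260,220:420],None,fx=3,fy=3))
```

```text
[ 515.9 -150.9  174.4] 19.179726842107215 20.00000270898454 [ 0.54276278 -0.93467385  1.64238709]
```

View pics/s4.png

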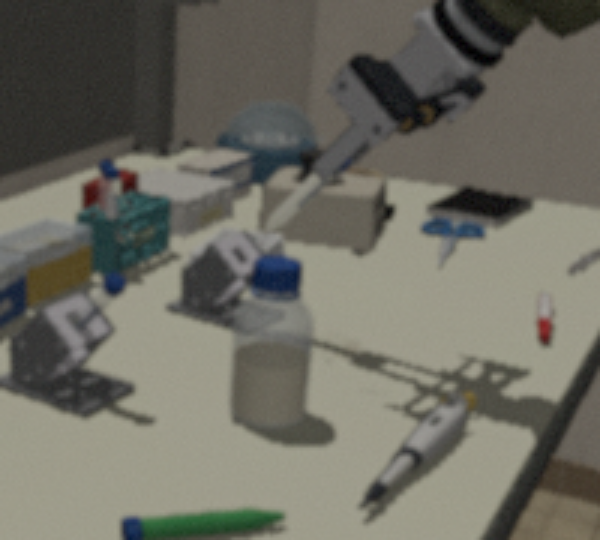

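The tube, seen at about (300,205) in the crop, is out and held in line with the fingers. I'll raise it, turn it upright and settle.

Call:
servo_tool --motion '[[[-0.03,0,0.06,0,0,0,1],[-0.06,0,0.14,0,0,0,1],[-0.08,0,0.2,0.0056,0.0375,0,1],[-0.08,0,0.24,0.0112,0.075,0,1],[-0.08,0,0.24,0.0168,0.1126,0,1],[-0.08,0,0.24,0.0224,0.15,0,1],[-0.08,0,0.24,0.028,0.188,0,1],[-0.08,0,0.24,0.0337,0.2253,0,1],[-0.08,0,0.24,0.0337,0.2253,0,1],[-0.08,0,0.24,0.0337,0.2253,0,1]]]'

```text
clock: 11.8
eef_pos: [476.8, -150.9, 292.2]
eef_rot: [-3.141, -0.001, -0.148]
wrist_force: [-0.9, -0.5, 0.4]
finger_gap: 19.0
finger_force: 20.0
```

Call:
servo_tool --motion '[[[0,0,0,0,0,0,1],[0,0,0,0,0,0,1],[0,0,0,0,0,0,1],[0,0,0,0,0,0,1],[0,0,0,0,0,0,1]]]'

```text
clock: 12.3
eef_pos: [476.6, -150.9, 292.9]
eef_rot: [3.142, -0.001, -0.148]
wrist_force: [0.2, -0.3, -0.5]
finger_gap: 19.0
finger_force: 20.0
```

Run:
```python
from h import *
a,W,T=cam("side"); s=manip.read_state(); print(s["eef_pos"].round(1),s["eef_rot"],s["finger_gap"],s["finger_force"],abs(s["qd"]).max())
save("s5.png",cv2.resize(a[20:220,220:420],None,fx=2.8,fy=2.8))
p=W.reshape(-1,3);e=s["eef_pos"]
q=p[(np.hypot(p[:,0]-e[0],p[:,1]-e[1])<50)&(p[:,2]>120)&(p[:,2]<e[2]-3)]
print(len(q),q.min(0),q.max(0))
for z in range(190,300,20):
    r=q[abs(q[:,2]-z)<10]; print(z,len(r),np.median(r,0).round(1) if len(r) else "")
```

```text
[ 476.6 -151.   292.8] [ 3.14157462e+00 -3.07763338e-04 -1.47865779e-01] 19.215841513258226 20.000014478573576 0.003277613984013951
173 [ 467.71655586 -156.71563866  204.49977619] [ 485.56521763 -139.70330042  289.16952407]
190 0 
210 22 [ 476.5 -148.7  212.7]
230 40 [ 474.5 -146.7  230.5]
250 43 [ 474.7 -146.6  249.6]
270 47 [ 473.4 -145.7  269.6]
290 21 [ 473.5 -145.8  285.2]
```

View pics/s5.png

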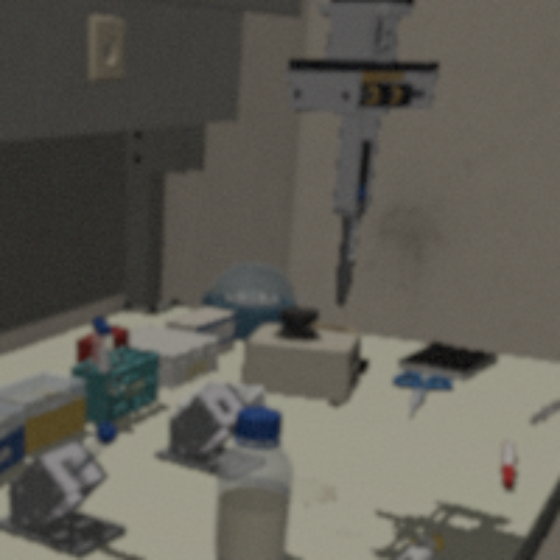

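The tube hangs upright under the fingers at about (345,255), foot at roughly z 200 mm, still and with less than 3° of lean. The bottle and the other tube are standing.

```bash
python3 -c "
from cell import manip
print(manip.sign_off())"
```

```text
the job is handed in; nothing more can be done
None
```

The job is handed in: the bottle stands upright about 19 cm from where it was, and the tube is held still and upright in the gripper with its foot about 20 cm above the bench; the sign-off gave no verdict.

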